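Start the extraction, then the disc sander

TASK

Start up the sanding station with light fingertip presses: first press in the green start button on the yellow-lidded dust-extraction box and let it spring back, then press in the green start button on the disc sander's console and draw the hand clear. Press gently, do not press either red stop button or turn the speed dial, and do not shift or pick up any of the things standing about.

Things in the scene. Friction and masses are not known exactly. Their poses are not given: they have to be found in the camera images.
- ext_start (a joint): start button of the dust extraction: 0 released, grows in m as it is pressed in, 0.006 at its stop. Spring cap: 1.5 N to start moving, 5 N at its stop; it switches at 0.0035 and springs back when let go
- ext_stop (a joint): red stop button of the extraction box, same make and travel; to be left alone
- sander_start (a joint): start button of the disc sander, same make, travel and spring as ext_start; interlocked, so it takes effect only once the extraction has been started
- sander_stop (a joint): red mushroom stop button of the sander, travel 6 mm; to be left alone
- ext_start_top (a point): centre of the top face of the extraction's green start cap (28 mm across, 12 mm above the box's yellow lid, in a 37 mm chrome bezel 3 mm high); z of this frame points out of the button, straight up, and x points away from the red button
- ext_stop_top (a point): centre of the top of the extraction's red stop cap, same size, 66 mm from the green one towards -x of the box
- sander_start_top (a point): centre of the top face of the sander's green start cap (28 mm across, 12 mm above the console face, in a 37 mm chrome bezel 3 mm high); z points out of the button: the console face leans 0.2 rad (11 deg) from level towards the sander's front (-x of the sander); y points towards the sander's table
- sander_stop_top (a point): centre of the top of the sander's red mushroom stop (38 mm across, 22 mm above the console face), 58 mm from the green one towards -y of the sander, on a yellow plate
- dial_mark (a point): white mark near the rim of the sander's black speed dial (32 mm across, 14 mm high, turns), on the console some 53 mm behind the line of the two buttons; to be left as set
- ext_box: control box of the dust extraction: grey 140 x 84 mm box with a yellow lid, top 72 mm above the bench, screwed down. Origin under its middle; z up, +x along its length towards the steel conduit; the green start is at x = +33 mm, the red stop at x = -33 mm
- sander: dark green bench disc sander, bolted down, front to -x. Origin on the bench, mid-width. Black switch console with aluminium face at y -0.07 to -0.20, x -0.10 to +0.03, face 0.087 (front) to 0.113 high; aluminium table at y -0.065 to 0.125, x -0.08 to 0.046, top 0.130 high; round disc guard (184 mm across, top 0.222 high) and motor behind, x 0.05 to 0.29, y -0.065 to 0.125; grey dust elbow to y = 0.20, 0.09 high
- mitre_gauge: loose aluminium mitre gauge lying in the slot of the sander's table, head 72 mm across with a 24 mm high fence and a black knob; top 36 mm above its origin, which is under the head at table height
- cork_piece: loose rough piece of cork about 90 x 55 x 45 mm on the bench in front of the sander's table; origin under its middle
- arch: loose clay-coloured model arch lying flat, about 100 x 80 x 18 mm, beside the extraction box; origin under its middle
- glue_jar: loose white jar with orange cap, 68 mm across, 95 mm high, beside the extraction box; origin under its middle
- brush: loose brush lying on the bench, 190 mm long, 20 mm high, behind the extraction box; origin under its middle, x along it
- tile_tub: loose clear tub of model roof tiles, 120 x 90 x 45 mm, in front of the extraction box; origin under its middle

How it is judged:
By the outcome, as a careful person would: the job done as asked, in the order asked, and still so for the second after the job is handed in, with the robot touching nothing.
It also fails if it takes over 51 s, if anything falls off the work surface, if the arm or the gripper's body presses on something with over 40 N, if the wrist force passes 120 N, or if a joint passes its speed limit or range.

ROBOT

A 6-joint arm with a two-finger parallel gripper is mounted at the origin on the work surface. World frame = base frame: x ahead of the robot, y to its left, z up, the work surface at z = 0. Lengths are in m, angles in rad, forces in N, time in s.
With the tool pointing down it reaches from about 0.225 to 0.875 m from the base axis. Payload 3.4 kg.
Tool frame: the origin (TCP) lies on the centre line of the jaws, within the pads' length; the fingertips stand 17 mm ahead of it and the grasp point (between the pads) lies 2 mm behind it (nose_length is the distance from the TCP to the fingertips, in m); z points along the fingers, y is the line along which they close (so a half turn about z gives the same grasp; the last joint's range is limited). The gripper opens to 85 mm and grips with 20 to 120 N. Pads are 22 mm wide; open, the fingers measure 114 mm over their backs; the gripper's body (76 mm by 85 mm) begins 54 mm behind the grasp point. The pads swing forward as they close: fully open they stand 13 mm farther back than shut.
Start: joints at [1.121, 0.276, 1.505, -0, 1.361, -0.121], TCP at [0.186, 0.544, 0.248] pointing down, gripper open.
Joint ranges: [-2.89, 2.89], [-0.75, 2.08], [0.22, 2.7], [-1.18, 4.32], [0.11, 2.71], [-2.7, 2.7]. Speed limits (rad/s): [2.57, 2.57, 3.14, 3.14, 3.14, 3.14].

INTERFACE

Orientations are given as a unit quaternion [w, x, y, z].
In Python, from rig import get_state, get_image, sign_off, find_in, place_of, nose_length gives the robot as it stands.
- The arm moves only by the tool apply_moves, never from a script. Its argument "deltas" is one flat list of numbers, 5 for each row, row after row: the finger opening in mm, from 0 to 85.4, then the shift along the tool's x, y, z in mm, then the turn about the tool's z in degrees. A call has 1 to 12 rows; each row is the pose to reach, as a shift and turn from the pose commanded when the call began, along the tool's axes at that moment; what a row does not reach only later rows make up. A row lasts 1/12 s, in which the tool goes at most 41.7 mm and 7.16 degrees, less where a joint would pass 70% of its speed; a pose out of reach is approached as far as the arm can. A call with a gripper value outside its range is refused whole. The fingers move at their own pace and stop on an object; "squeeze" is the grip in N (left out, the last holds). Time passes only in rows, so rows that repeat a pose let the fingers close. It gives the time, the measured TCP pose, the force, the opening and the grip force at its end, in the units of the state.
- get_state(): the state, without advancing time (a new reading comes with each control period).
- get_image(name): name is "scene" or "side" or "wrist"; returns a dict with "frame" (400x640x3 uint8, red, green, blue), "K" (3x3 intrinsics, pixels), "position" and "orientation" of the camera in the world. Camera axes: x right, y down, z forward; pixel columns grow to the right and rows downward; lengths in m; the calibration is good to about 2 mm. A picture is of the moment at which its call begins. There is no depth.
- sign_off(): hands the job in; it is judged then, once.
Trained networks look in a picture, given as the dict that the camera call returned (one of the last four; its "shot" number tells which), for a name from the list of things; names that differ only in an ending like _2 or _b are one class to them, and where a whole thing is asked for, a point or a joint stands for the part that bears it (a point fixed in the world has none). Each returns a list of dicts, best first, with "score" (0 to 1); they miss things now and then, are a little off and sometimes report something else, mostly with a low value. They report only what shows in the picture. A call takes as long as a camera call.
- find_in(query, picture): "point" ([column, row] in pixels, amid what is visible of it).
- place_of(query, picture): "point" ([column, row] in pixels: a listed point, or the origin of a listed thing).
The state is a dict: "clock": time; "qpos": joint angles; "qd": joint speeds; "effort": joint torques, N m; "position": TCP position; "ee_rot": TCP orientation; "contact_force": force on the tool from outside, world axes, zero at the start; "moment": the same for the moment, N m; "width": finger opening in m; "gripper_force": force on a finger pad.
Only numpy, scipy, OpenCV 4.12 (cv2) and the standard library are available. Lean on these libraries where they do the work, as an engineer would, in place of code of your own. Each camera call takes 0.05 s, during which the arm holds its last target. There are 200 camera calls.

## Working session

There is one attempt and no reset: what is moved stays moved. The work goes in short steps, Python scripts to look and compute and a tool call to move; the robot and the scene stay as the last step left them, time stands still between calls to the robot, and variables do not carry over. Pictures are saved under pics/ and viewed, at most 10 in all, crops included, and the job is handed in when it is done.

Besides the shell and the picture viewer there is one more tool, called after "Call:" as name(argument=value, ...) on one line, values as JSON. apply_moves: Moves the arm, as the interface text tells. Its arguments: {"type":"object","properties":{"deltas":{"type":"array"},"squeeze":{"type":"number"}},"required":["deltas"]}

```bash
mkdir -p pics
cat > h.py <<'E'
import numpy as np, cv2
from scipy.spatial.transform import Rotation as R
from rig import *
def rot(q): return R.from_quat([q[1],q[2],q[3],q[0]]).as_matrix()
def ray(p,im):
    d=np.linalg.solve(im["K"],[p[0],p[1],1.]); return np.array(im["position"]),rot(im["orientation"])@(d/np.linalg.norm(d))
def onplane(p,im,z):
    o,d=ray(p,im); return o+d*(z-o[2])/d[2]
def tri(obs):
    A=np.zeros((3,3));b=np.zeros(3)
    for p,im in obs:
        o,d=ray(p,im);M=np.eye(3)-np.outer(d,d);A+=M;b+=M@o
    x=np.linalg.solve(A,b)
    return x,[np.linalg.norm(np.cross(x-ray(p,im)[0],ray(p,im)[1])) for p,im in obs]
def proj(x,im):
    c=im["K"]@(rot(im["orientation"]).T@(np.array(x)-im["position"]));return c[:2]/c[2]
E
python3 - <<'E'
from h import *
np.set_printoptions(precision=4,suppress=True)
ims={n:get_image(n) for n in("scene","side","wrist")}
for n,i in ims.items(): cv2.imwrite(f"pics/{n}0.png",i["frame"][:,:,::-1]); print(n,i["position"],rot(i["orientation"])[:,2])
for q in["ext_start_top","ext_stop_top","sander_start_top","sander_stop_top","dial_mark","ext_box","sander","mitre_gauge","glue_jar","cork_piece","arch","tile_tub","brush"]:
    obs=[]
    for n,i in ims.items():
        r=place_of(q,i)
        if r: print(q,n,np.round(r[0]["point"]),round(r[0]["score"],2),end=" ")
        if r and r[0]["score"]>.5 : obs.append((r[0]["point"],i))
    print()
    if len(obs)>1: x,e=tri(obs);print("   ",x,np.round(e,4))
s=get_state();print(s["clock"],s["position"],rot(s["ee_rot"]),s["width"],nose_length)
E
```

```text
scene [1.3316 0.1299 0.8097] [-0.7299 -0.1412 -0.6688]
side [0.5263 0.7434 0.5868] [ 0.0289 -0.8507 -0.5248]
wrist [0.1215 0.5664 0.3733] [ 0.2528 -0.0895 -0.9634]
ext_start_top scene [241. 188.] 0.6 ext_start_top side [366. 279.] 0.74 
    [ 0.3645 -0.25   -0.2162] [0.1447 0.1447]
ext_stop_top side [348. 163.] 0.63 
sander_start_top scene [377. 188.] 0.61 sander_start_top side [358. 232.] 0.47 
sander_stop_top scene [359. 182.] 0.67 sander_stop_top side [354. 210.] 0.51 
    [0.4801 0.0678 0.121 ] [0.0017 0.0017]
dial_mark scene [368. 194.] 0.57 dial_mark side [336. 222.] 0.59 
    [0.5179 0.0981 0.1129] [0.0008 0.0008]
ext_box scene [252. 206.] 0.78 ext_box side [339. 184.] 0.71 
    [ 0.5113 -0.229   0.0064] [0.0088 0.0088]
sander scene [412. 235.] 0.67 sander side [337. 301.] 0.8 
    [ 0.5183  0.2263 -0.0022] [0.0042 0.0042]
mitre_gauge scene [450. 189.] 0.94 mitre_gauge side [365. 282.] 0.75 
    [0.4705 0.299  0.1317] [0.0007 0.0007]
glue_jar scene [282. 222.] 0.93 glue_jar side [325. 208.] 0.59 
    [ 0.5489 -0.1276 -0.008 ] [0.0003 0.0003]
cork_piece side [407. 317.] 0.8 
arch scene [218. 193.] 0.54 
tile_tub side [390. 196.] 0.88 
brush scene [218. 236.] 0.93 brush side [296. 179.] 0.63 
    [ 0.6473 -0.2744  0.0048] [0.0025 0.0025]
2.1 [0.1857 0.5442 0.2483] [[-0.9464  0.3229  0.    ]
 [ 0.3229  0.9464  0.0001]
 [-0.      0.0001 -1.    ]] 0.08517985975627942 0.017
```

Run:
```python
import cv2
a=cv2.imread("pics/scene0.png");b=cv2.imread("pics/side0.png")
cv2.imwrite("pics/c1.png",cv2.resize(a[120:290,180:520],None,fx=2.3,fy=2.3,interpolation=cv2.INTER_CUBIC))
cv2.imwrite("pics/c2.png",cv2.resize(b[120:360,200:500],None,fx=2.5,fy=2.5,interpolation=cv2.INTER_CUBIC))
```

```text
(no output)
```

View pics/c1.png

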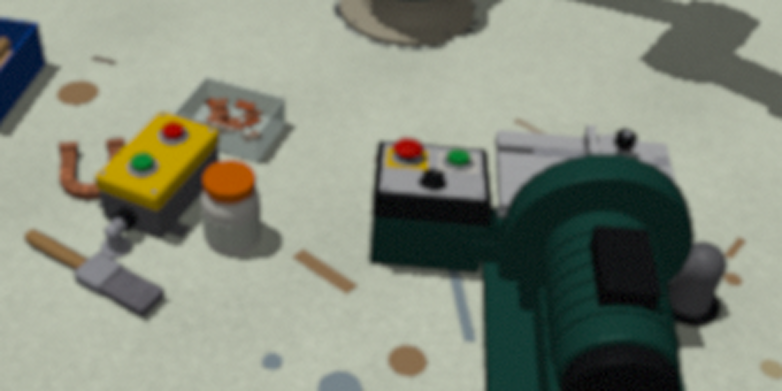

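View pics/c2.png

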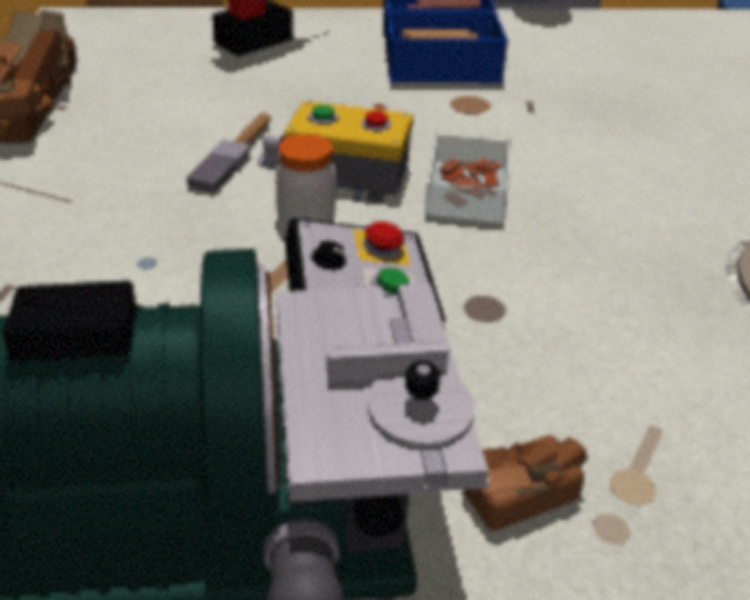

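The scene crop shows the ext green button at about (242,190) and red at (255,176), with the sander green at (379.6,188) and red at (357.5,185). In the side view they are ext green (329,165), ext red (350,167), sander green (357,231) and sander red (353.6,213). The networks mislabelled a few of these.

Run:
```python
from h import *
np.set_printoptions(precision=4,suppress=True)
a=get_image("scene");b=get_image("side")
P={"eg":((242.2,189.8),(329.2,164.6)),"er":((255.2,176),(350.4,167)),"sg":((379.6,188),(357.2,230.6)),"sr":((357.4,184),(353.6,212.6))}
for k,(p,q) in P.items(): print(k,tri([(p,a),(q,b)]), onplane(p,a,.084 if k[0]=='e' else .108),onplane(q,b,.084 if k[0]=='e' else .108))
s=get_state();T=rot(s["ee_rot"])
for t in([.49,-.24,.30],[.47,.125,.25]): print(T.T@(np.array(t)-s["position"])*1000)
```

```text
eg (array([ 0.5382, -0.2373,  0.0785]), [np.float64(0.0003995267061186372), np.float64(0.0003995267061185334)]) [ 0.5447 -0.2343  0.084 ] [ 0.5379 -0.2275  0.084 ]
er (array([ 0.4744, -0.2223,  0.079 ]), [np.float64(0.00023198765907093245), np.float64(0.000231987659070751)]) [ 0.4806 -0.2196  0.084 ] [ 0.4747 -0.2131  0.084 ]
sg (array([0.4739, 0.1223, 0.1046]), [np.float64(0.0016363241619678408), np.float64(0.0016363241619679063)]) [0.4803 0.1231 0.108 ] [0.4732 0.1245 0.108 ]
sr (array([0.4792, 0.0636, 0.1109]), [np.float64(0.0014271449890506888), np.float64(0.001427144989050681)]) [0.4777 0.064  0.108 ] [0.478  0.0574 0.108 ]
[-541.224  -643.9539  -51.7268]
[-404.4292 -304.9725   -1.6888]
```

Call:
apply_moves(deltas=[0,0,0,-40,0,0,-290,-310,-50,0,0,-290,-310,-50,0,0,-290,-310,-50,0,0,-290,-310,-50,0,0,-290,-310,-50,0,0,-290,-310,-50,0,0,-290,-310,-50,0,0,-290,-310,-50,0,0,-290,-310,-50,0,0,-290,-310,-50,0,0,-290,-310,-50,0], squeeze=20)

```text
clock: 3.2
position: [0.3624, 0.152, 0.2988]
ee_rot: [0.002, 0.167, 0.986, -0.002]
contact_force: [0.6, 0.5, -0.3]
width: -0.0001
gripper_force: 0.0
```

Call:
apply_moves(deltas=[0,-297,-313,50,0,0,-297,-313,50,0,0,-297,-313,50,0,0,-297,-313,50,0,0,-297,-313,50,0,0,-297,-313,50,0,0,-297,-313,50,0,0,-297,-313,50,0,0,-297,-313,50,0,0,-297,-313,50,0,0,-297,-313,50,0,0,-297,-313,50,0])

```text
clock: 4.2
position: [0.5416, -0.2384, 0.2467]
ee_rot: [-0.0, 0.165, 0.986, -0.0]
contact_force: [0.5, -0.1, -1.3]
width: 0.0
gripper_force: 0.0
```

Run:
```python
from h import *
np.set_printoptions(precision=4,suppress=True)
i=get_image("wrist");cv2.imwrite("pics/w1.png",i["frame"][:,:,::-1])
for q in("ext_start_top","ext_stop_top"):
    for r in place_of(q,i)[:2]: print(q,r, onplane(r["point"],i,.084))
hsv=cv2.cvtColor(i["frame"],cv2.COLOR_RGB2HSV)
m=cv2.inRange(hsv,(45,110,50),(85,255,255));n,l,st,c=cv2.connectedComponentsWithStats(m)
for k in range(1,n):
    if st[k,4]>100: print(st[k],c[k],onplane(c[k],i,.084))
s=get_state();print(s["position"],proj(s["position"]+np.array([0,0,-.017]),i))
```

```text
ext_start_top {'point': [321.9, 185.9], 'score': 0.98} [ 0.5389 -0.2394  0.084 ]
[311 174  26  25 507] [323.1085 185.9349] [ 0.5393 -0.2382  0.084 ]
[ 0.5396 -0.2335  0.2481] [330.4693 243.4707]
```

View pics/w1.png

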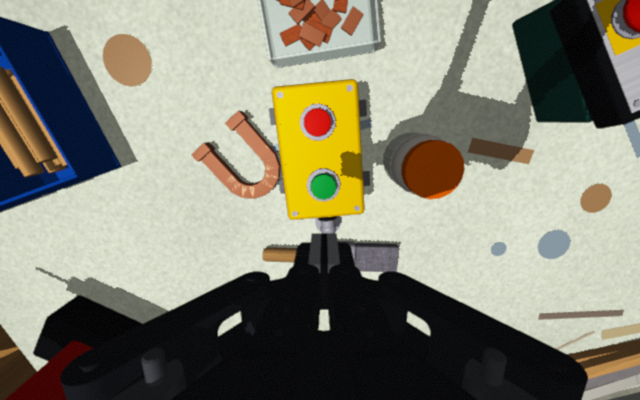

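The wrist view shows the green cap at (323,186) and the red at (317,121). The fingertip is closed and clear at (330,243), and the measured position agrees with triangulation.

Call:
apply_moves(deltas=[0,-1,-4,30,0,0,-1,-4,65,0,0,-1,-4,100,0,0,-1,-4,120,0,0,-1,-4,132,0,0,-1,-4,138,0,0,-1,-4,141,0,0,-1,-4,141,0,0,-1,-4,141,0])

```text
clock: 5.1
position: [0.5404, -0.2387, 0.1086]
ee_rot: [0.001, 0.163, 0.987, -0.0]
contact_force: [-0.5, -0.3, 0.3]
width: -0.0001
gripper_force: 0.0
```

Run:
```python
from h import *
np.set_printoptions(precision=4,suppress=True)
s=get_state();print(s["position"],s["contact_force"])
i=get_image("wrist");b=get_image("side")
cv2.imwrite("pics/w2.png",np.hstack([cv2.resize(i["frame"][130:330,220:420,::-1],(400,400)),cv2.resize(b["frame"][110:210,280:380,::-1],(400,400))]))
```

```text
[ 0.5404 -0.2387  0.1086] [-0.4559 -0.3437  0.2982]
```

View pics/w2.png

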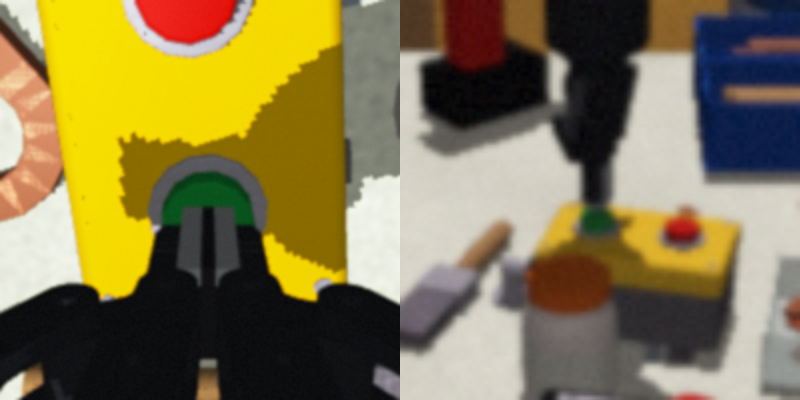

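The tip is hovering about 8 mm above the green cap and is laterally centred. I'll descend in small steps and watch the force.

Call:
apply_moves(deltas=[0,0,0,3,0,0,0,0,5,0,0,0,0,6,0,0,0,0,7,0,0,0,0,8,0,0,0,0,8,0,0,0,0,8,0])

```text
clock: 5.78
position: [0.5397, -0.2391, 0.0994]
ee_rot: [-0.0, 0.164, 0.987, 0.0]
contact_force: [-1.6, 0.7, 2.0]
width: 0.0
gripper_force: 1.1
```

Call:
apply_moves(deltas=[0,0,0,1,0,0,0,0,2,0,0,0,0,3,0,0,0,0,3,0,0,0,0,3,0])

```text
clock: 6.2
position: [0.5397, -0.2391, 0.0964]
ee_rot: [-0.0, 0.164, 0.987, -0.0]
contact_force: [-0.9, 1.1, 4.2]
width: 0.0002
gripper_force: 2.0
```

Run:
```python
from h import *
for k in range(5):
    get_image("wrist");s=get_state();print(np.round(s["position"],4),np.round(s["contact_force"],2))
```

```text
[ 0.5397 -0.2391  0.0964] [-1.85 -0.18  4.5 ]
[ 0.5397 -0.2391  0.0964] [-0.97  0.35  3.38]
[ 0.5397 -0.2391  0.0964] [-1.74  0.93  2.87]
[ 0.5397 -0.2391  0.0964] [-1.85 -0.25  4.65]
[ 0.5397 -0.2391  0.0963] [-2.19  0.48  4.7 ]
```

Call:
apply_moves(deltas=[0,0,0,0.8,0,0,0,0,0.8,0,0,0,0,0.8,0])

```text
clock: 6.7
position: [0.5397, -0.2391, 0.0955]
ee_rot: [-0.0, 0.164, 0.987, 0.0]
contact_force: [-1.8, -0.2, 5.2]
width: 0.0001
gripper_force: 2.3
```

Run:
```python
from h import *
f=[]
for k in range(6):
    get_image("wrist");s=get_state();f.append(s["contact_force"])
print(s["position"],np.mean(f,0),s["clock"])
T=rot(s["ee_rot"]);print(T.T@(np.array([.474,.1225,.235])-np.array(s["position"]))*1000)
```

```text
[ 0.53967548 -0.23906227  0.09547533] [-1.96479457 -0.1278854   4.68265117] 7.0
[ 178.89965609  321.00025538 -139.50421202]
```

Call:
apply_moves(deltas=[0,0,0,-4,0,0,0,0,-12,0,0,0,0,-40,0,0,0,0,-80,0,0,0,0,-120,0,0,0,0,-150,0,0,40,70,-150,0,0,60,106,-150,0,0,79,142,-150,0,0,98,178,-150,0,0,117,212,-150,0,0,136,246,-150,0])

```text
clock: 8.0
position: [0.4955, 0.009, 0.2459]
ee_rot: [0.001, 0.164, 0.986, 0.0]
contact_force: [0.9, 0.0, 0.2]
width: -0.0002
gripper_force: 0.0
```

Call:
apply_moves(deltas=[0,20,36,0,0,0,37,65,0,0,0,43,75,0,0,0,43,75,0,0,0,43,75,0,0,0,43,75,0,0])

```text
clock: 8.5
position: [0.48, 0.0909, 0.2456]
ee_rot: [0.0, 0.164, 0.986, -0.0]
contact_force: [0.3, 0.1, -0.6]
width: -0.0004
gripper_force: 0.0
```

Run:
```python
from h import *
np.set_printoptions(precision=4,suppress=True)
i=get_image("wrist");cv2.imwrite("pics/w3.png",i["frame"][:,:,::-1])
for q in("sander_start_top","sander_stop_top","dial_mark"):
    for r in place_of(q,i)[:2]: print(q,r, onplane(r["point"],i,.109))
hsv=cv2.cvtColor(i["frame"],cv2.COLOR_RGB2HSV)
m=cv2.inRange(hsv,(45,150,80),(75,255,255));n,l,st,c=cv2.connectedComponentsWithStats(m)
for k in range(1,n):
    if st[k,4]>100: print(st[k],c[k],onplane(c[k],i,.109))
s=get_state();print(s["clock"],s["position"],s["contact_force"],proj(s["position"]+np.array([0,0,-.017]),i))
```

```text
sander_start_top {'point': [356.7, 177.7], 'score': 0.84} [0.475  0.1258 0.109 ]
sander_stop_top {'point': [297.3, 202.8], 'score': 0.74} [0.48   0.0639 0.109 ]
dial_mark {'point': [349.3, 230.9], 'score': 0.64} [0.5243 0.1029 0.109 ]
[338 165  28  27 577] [351.8319 177.7556] [0.4736 0.1214 0.109 ]
[ 72 310  22  19 322] [ 82.4193 319.1273] [ 0.5287 -0.2067  0.109 ]
8.7 [0.4799 0.0907 0.2454] [-0.4259  0.2829  0.7082] [322.669  248.0161]
```

View pics/w3.png

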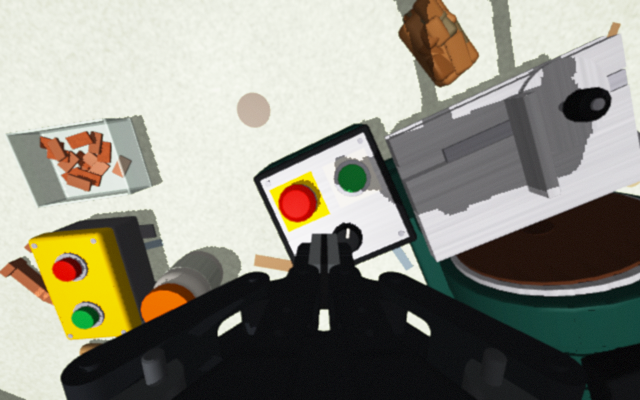

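The wrist view shows sander green at (352,178), red at (297,203) and the dial at (347,238). The start cap works out at (0.474, 0.122), which agrees with triangulation.

Call:
apply_moves(deltas=[0,16,28,0,0,0,16,28,30,0,0,16,28,65,0,0,16,28,90,0,0,16,28,101,0,0,16,28,106,0,0,16,28,108,0,0,16,28,108,0,0,16,28,108,0])

```text
clock: 9.45
position: [0.4744, 0.1234, 0.1385]
ee_rot: [0.001, 0.164, 0.986, 0.0]
contact_force: [0.0, -0.0, -0.2]
width: 0.0001
gripper_force: 0.0
```

Run:
```python
from h import *
i=get_image("wrist");b=get_image("side");s=get_state();print(s["position"],s["contact_force"])
cv2.imwrite("pics/w4.png",np.hstack([cv2.resize(i["frame"][130:330,220:420,::-1],(400,400)),cv2.resize(b["frame"][170:270,300:400,::-1],(400,400))]))
```

```text
[0.47429819 0.12356135 0.13862742] [-0.88984257 -0.03964829 -0.13830523]
```

View pics/w4.png

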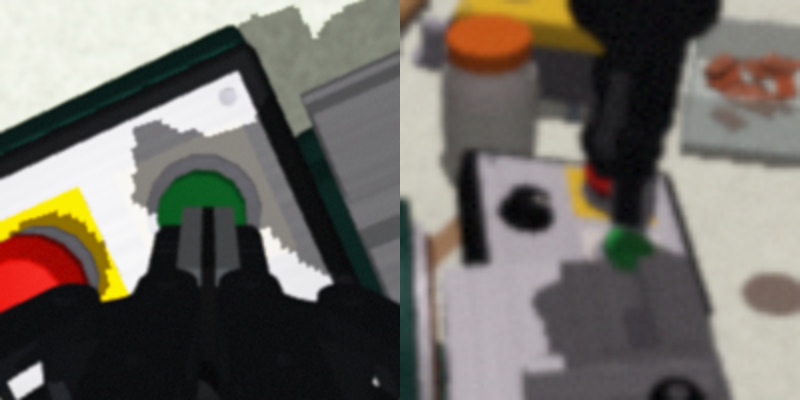

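Tip is hovering over the sander's green cap and is laterally centred, clear of the red mushroom and the table.

Call:
apply_moves(deltas=[0,0,0,3,0,0,0,0,5,0,0,0,0,7,0,0,0,0,9,0,0,0,0,9,0,0,0,0,9,0])

```text
clock: 10.05
position: [0.4732, 0.1236, 0.1283]
ee_rot: [-0.0, 0.164, 0.987, -0.0]
contact_force: [0.7, 0.1, 0.1]
width: -0.0
gripper_force: 0.0
```

Call:
apply_moves(deltas=[0,0,0,1,0,0,0,0,2,0,0,0,0,2,0,0,0,0,2,0])

```text
clock: 10.38
position: [0.4735, 0.1237, 0.1266]
ee_rot: [0.0, 0.164, 0.987, 0.0]
contact_force: [-0.7, 0.2, 1.3]
width: 0.0003
gripper_force: 0.3
```

```bash
cat > f.py <<'E'
from h import *
f=[]
for k in range(6):
    get_image("wrist");s=get_state();f.append(s["contact_force"])
print(s["position"],np.mean(f,0),s["clock"])
E
python3 f.py
```

```text
[0.47346109 0.1236332  0.12658448] [ 0.0505274  -0.02272631  0.63994285] 10.6833
```

Call:
apply_moves(deltas=[0,0,0,1,0,0,0,0,2,0,0,0,0,3,0,0,0,0,3,0,0,0,0,3,0])

```text
clock: 11.1
position: [0.474, 0.1237, 0.1238]
ee_rot: [0.001, 0.164, 0.987, 0.0]
contact_force: [1.0, 0.6, 2.2]
width: -0.0001
gripper_force: 1.4
```

```bash
python3 f.py
```

```text
[0.47357435 0.12364048 0.12363332] [ 1.58593355 -0.03416489  3.5898155 ] 11.4
```

Call:
apply_moves(deltas=[0,0,0,1,0,0,0,0,2,0,0,0,0,2,0,0,0,0,2,0])

```text
clock: 11.73
position: [0.4737, 0.1236, 0.1216]
ee_rot: [0.0, 0.164, 0.987, 0.0]
contact_force: [1.9, 0.5, 4.6]
width: -0.0002
gripper_force: 2.0
```

```bash
python3 f.py
```

```text
[0.47342809 0.12360336 0.12157974] [1.59071226 0.36295874 4.31167601] 12.0333
```

Call:
apply_moves(deltas=[0,0,0,1,0,0,0,0,1,0,0,0,0,1,0])

```text
clock: 12.28
position: [0.4735, 0.1236, 0.1206]
ee_rot: [0.0, 0.164, 0.987, 0.0]
contact_force: [1.7, 1.2, 4.4]
width: -0.0002
gripper_force: 2.3
```

```bash
python3 f.py
```

```text
[0.47351785 0.12361495 0.1206062 ] [1.95892296 0.57778869 4.83107953] 12.5833
```

Call:
apply_moves(deltas=[0,0,0,-4,0,0,0,0,-12,0,0,0,0,-35,0,0,0,0,-70,0,0,0,0,-110,0,0,0,0,-140,0,0,40,0,-150,0,0,75,0,-150,0,0,100,0,-150,0,0,100,0,-150,0,0,100,0,-150,0,0,100,0,-150,0])

```text
clock: 13.58
position: [0.3784, 0.1557, 0.2704]
ee_rot: [-0.0, 0.163, 0.987, -0.0]
contact_force: [-0.3, 0.2, 0.3]
width: 0.0004
gripper_force: 0.0
```

Run:
```python
from h import *
a=get_image("scene");b=get_image("side");s=get_state();print(s["position"],s["contact_force"],s["qd"])
cv2.imwrite("pics/end.png",np.vstack([cv2.resize(a["frame"][130:250,200:480,::-1],(700,300)),cv2.resize(b["frame"][130:250,220:500,::-1],(700,300))]))
```

```text
[0.37926806 0.15556436 0.2702416 ] [ 0.16618296 -0.01889786  0.432607  ] [-0.00453171  0.00703307 -0.00458344  0.00307798 -0.00032347  0.00042864]
```

View pics/end.png

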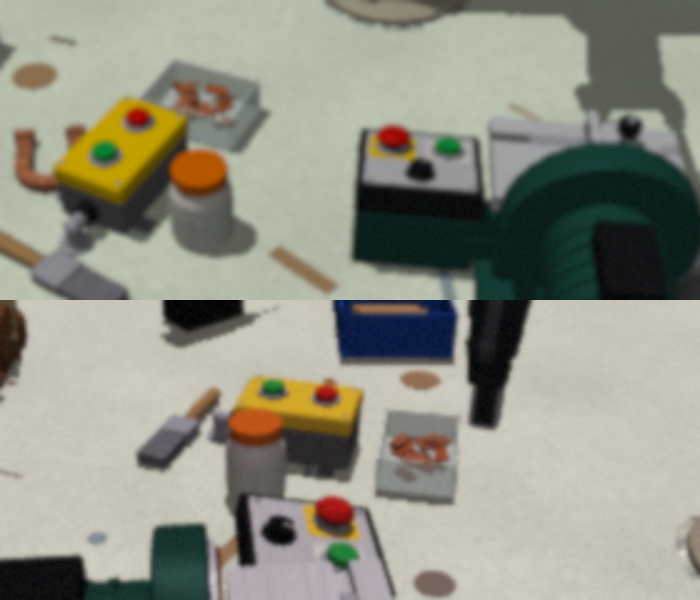

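Both green caps have sprung back, nothing has moved, and the hand is clear.

```bash
python3 -c "from rig import *; print(sign_off())"
```

```text
the job is handed in; nothing more can be done
None
```

I pressed the extraction start and then the sander start, each about 5 mm in at under 6 N and past its switching point by force and position readings. Both sprang back, nothing else was touched, the hand was clear, and I handed the job in at about 14 s; no verdict was returned.

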